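# Unpin the bench clamp and pump it closed on a bearing block

### The job

On the bench clamp, draw the headed lock pin straight up out of its bore and hang it in the open notch at the side of the same bridge, and let go of it. Then pump the trigger lever until the spring foot bears on the white bearing block and presses it against the stop with the foot's spring about half squeezed in; never drive the foot to its stop, which would crush the part. Finish still holding the trigger's cross grip there, because the clamp slackens when the trigger is let go; leave the other things on the bench alone.

Things in the scene. Friction and masses are not known exactly. Their poses are not given: they have to be found in the camera images.
- clamp: Steel ratchet clamp bolted to the bench: dark bed plate 380 x 80 x 10 mm with a toothed rod (along x, 35 mm up), trigger lever and bridge. Origin: bench level, under the lever's pivot. x is the way the jaw advances, y to the left of that, z up; bed from x = -85 to +295 mm. The bridge (36 mm along x, 50 along y, top 62 mm up) straddles the rod at x = 75 mm; on its +y side an arm with the notch.
- bore (a point): Mouth of the vertical pin bore, 9.5 mm wide, at the top centre of the bridge, 62 mm above the bench. The bore goes 15 mm through the bridge and on through the rod.
- notch (a point): Where the parked pin's axis belongs, at the top face of the bridge's side arm (62 mm up, 10 mm thick, 36 mm wide), 50 mm from the bore in the clamp's +y. The notch is a slot 11 mm wide through the arm, closed 5.5 mm from here on the bore side, open 19 mm from here towards +y; lower the pin in from above or slide it in from the open end.
- pin: Loose steel lock pin, about 80 g: round head 20 mm across, 28 mm tall, on a shank 8 mm across, 38 mm long with tapered tip. Origin on the axis at the head's underside, z up the head. At the start it stands in the bore, head on the bridge, shank through the rod, which it locks. Parked, the head rests on the arm and the shank hangs in the notch.
- trigger_grip (a point): The trigger's cross grip: black round bar 14 mm across, 60 mm long along the clamp's y, atop the lever, neck 6 mm thick under it. This point: the bar's centre, 88 mm from the lever's pivot (clamp x = 0, z = 16 mm). Released, the lever leans 0.19 rad back (bar at clamp x = -17 mm, z = 102 mm); fully pulled it leans 0.19 rad forward (x = +17 mm).
- trigger (a joint): Trigger lever, rad: 0 released, 0.38 fully pulled (bar 33 mm towards the clamp's +x). A spring returns it (2 to 3.5 N at the bar). Its pawl pushes the rod about 0.44 mm per mm of bar travel after up to 6 mm (rod) lost motion; going back it clicks over the teeth (6 mm pitch) and the rod stays. A full stroke moves the rod 6 to 14 mm, usually 12.
- rod (a joint): Rod and jaw head, m: 0 at the start, up to 0.058 advanced along the clamp's +x. Only about 4 N of friction holds it, so it backs off under the foot's spring when the trigger is let go.
- foot (a joint): Spring foot at the rod's front, m: 0 free, 0.010 squeezed in to its stop. Its spring gives 1.5 N at 0 and 1.5 N per mm more.
- foot_face (a point): The foot's rubber-faced plate, 40 mm wide, 34 mm tall. This point is the centre of its front face, 35 mm above the bench; at the start at clamp x = 156 mm.
- block: White plastic bearing block, 60 x 60 x 40 mm with a 30 mm bore upright through it and a round collar 8 mm high on top, standing loose on the bed, 11 to 37 mm ahead of the foot. Origin: centre of its underside; sides along its x and y.
- stop: Fixed steel stop plate across the bed beyond the block, 22 mm thick along the clamp's x, 70 mm wide, 50 mm tall. Origin: centre of its underside, on the bed's top, 10 mm up; the block stands within about 2 mm of its face.
- star: Bystander: white plastic star wheel, 114 mm across, 45 mm tall. Origin: centre of its underside.
- bush: Bystander: white plastic bush 52 mm across, 40 mm tall, near the clamp. Origin: centre of its underside.
- ferrule: Bystander: steel cone 54 mm across, 56 mm tall, near the clamp. Origin: centre of its underside.
- spanner: Bystander: steel spanner lying beside the clamp.
- roller: Bystander: upright white plastic roller 60 mm across, 95 mm tall.
- collar: Bystander: flat steel collar 60 mm across, 14 mm tall.
- carton: Bystander: cardboard box 90 x 70 x 60 mm.
Things that resemble listed ones, but are neither listed nor needed, are in the scene too. Leave any pink look-alike of the block alone.

How it is judged (in metres and radians):
On the way, in this order (a step that is already met when the one before it is completed fails the run):
1. the pin hangs in the side notch, let go (horizontal distance between pin and notch below 0.008 m and z of pin in the frame of notch between -0.003 and 0.004 m and angle between pin's own z axis and vertical below 0.15 rad and contact force between the fingers and pin below 0.2 N), for 0.3 s.
2. the foot bears on the block (contact force between foot and block above 1 N), for 0.1 s.
At the end, for the whole second after the job is handed in: Pin upright in the notch (within 8 mm of its seat, head down on the arm to 4 mm), untouched; fingers holding the cross grip (over 1 N); foot squeezed in 3 to 8 mm, bearing on the block (over 4 N), the block on the stop (over 3 N); rod still (all of step 1 and value of joint foot between 0.003 and 0.008 m and contact force between foot and block above 4 N and contact force between block and stop above 3 N and contact force between the fingers and trigger above 1 N and velocity of joint rod between -0.003 and 0.003 m/s); the arm keeps its last pose, push and grip.
It fails at once if the foot is driven to its stop and crushes the part (value of joint foot above 0.0095 m).
It fails at once if the block is tipped (angle between block's own z axis and vertical above 0.3 rad).
It fails at once if a bystander is disturbed (distance of any of star, bush, ferrule, spanner, roller, collar, carton from where it was at the start of the episode above 0.025 m).
It also fails if it takes over 61 s, if anything falls off the work surface, if the arm or the gripper's body presses on something with over 40 N, if the wrist force passes 120 N, or if a joint passes its speed limit or range.

### The arm

A 7-joint arm with a two-finger parallel gripper is mounted at the origin on the work surface. World frame = base frame: x ahead of the robot, y to its left, z up, the work surface at z = 0. Lengths are in m, angles in degrees, forces in N, time in s.
With the tool pointing down it reaches from about 0.425 to 0.875 m from the base axis. Payload 4.7 kg.
Tool frame: the origin (TCP) lies between the finger pads; the fingertips stand 8 mm ahead of it and the grasp point (between the pads) lies 11 mm behind it (env.tip_extent is the distance from the TCP to the fingertips, in m); z points along the fingers, y is the line along which they close (so a half turn about z gives the same grasp; the last joint's range is limited). The gripper opens to 87 mm and grips with 3 to 60 N. Pads are 19 mm wide; open, the fingers measure 117 mm over their backs; the gripper's body (75 mm by 190 mm) begins 51 mm behind the grasp point.
Start: joints at [69.448, 18.392, -4.016, 83.108, 1.295, 78.541, -3.26], TCP at [0.237, -0.605, 0.231] pointing down, gripper open.
Joint ranges: [-163.93, 163.93], [-17.29, 119.83], [-79.2, 71.16], [3.27, 140.29], [-89.18, 269.18], [5.43, 117.66], [-154.24, 154.24]. Speed limits (degrees/s): [147.25, 147.25, 180, 180, 180, 180, 180].

### API

Orientations are given as [roll, pitch, yaw] about the fixed x, y, z axes, in that order (R = Rz(yaw) Ry(pitch) Rx(roll)).
In Python, from cell import sensors, vision, workorder, env gives the robot as it stands.
- The arm moves only by the tool drive_tool, never from a script. Its argument "moves" is a list of rows, each an object of numbers: "x", "y", "z": the shift along the tool's x, y, z in mm; "rx", "ry", "rz": the turn, a rotation vector about the tool's x, y, z in rad; "fingers": the closure, from -1 (fully open) to 1 (shut). In form: [{"x": .., "y": .., "z": .., "rx": .., "ry": .., "rz": .., "fingers": ..}, ...]. A call has 1 to 20 rows; each row is the pose to reach, as a shift and turn from the pose commanded when the call began, along the tool's axes at that moment; what a row does not reach only later rows make up. A row lasts 1/8 s, in which the tool goes at most 62.5 mm and 10.7 degrees, less where a joint would pass 70% of its speed; a pose out of reach is approached as far as the arm can. A call with a gripper value outside its range is refused whole. The fingers move at their own pace and stop on an object; "force" is the grip in N (left out, the last holds). Time passes only in rows, so rows that repeat a pose let the fingers close. It gives the time, the measured TCP pose, the force, the opening and the grip force at its end, in the units of the state.
- sensors.get_obs(): the state, without advancing time (a new reading comes with each control period).
- vision.read_camera(name): name is "scene" or "top" or "wrist"; returns a dict with "image" (480x640x3 uint8, red, green, blue), "fx", "fy", "cx", "cy" (pixels), "k1" (the pictures are not rectified: a ray, as slopes to the right and down, at radius r is drawn at 1 + k1 r^2 times it, then the intrinsics apply), "R" (3x3) and "t" (3): a world point X has camera coordinates R X + t. Camera axes: x right, y down, z forward; pixel columns grow to the right and rows downward; lengths in m; the calibration is good to about 2 mm. A picture is of the moment at which its call begins. There is no depth.
- workorder.sign_off(): hands the job in; it is judged then, once.
The state is a dict: "time_s": time; "qpos": joint angles; "joint_velocities": joint speeds; "effort": joint torques, N m; "tool_pos": TCP position; "tool_rot": TCP orientation; "force": force on the tool from outside, world axes, zero at the start; "wrist_torque": the same for the moment, N m; "grip_width": finger opening in m; "grasp_force": force on a finger pad.
Only numpy, scipy, OpenCV 4.12 (cv2) and the standard library are available. Lean on these libraries where they do the work, as an engineer would, in place of code of your own. Each camera call takes 0.05 s, during which the arm holds its last target. There are 200 camera calls.

## Working session

There is one attempt and no reset: what is moved stays moved. The work goes in short steps, Python scripts to look and compute and a tool call to move; the robot and the scene stay as the last step left them, time stands still between calls to the robot, and variables do not carry over. Pictures are saved under pics/ and viewed, at most 10 in all, crops included, and the job is handed in when it is done.

Besides the shell and the picture viewer there is one more tool, called by a JSON object that holds its "api" and its "payload". drive_tool: Moves the arm, as the interface text tells. Its arguments: {"type":"object","properties":{"moves":{"type":"array"},"force":{"type":"number"}},"required":["moves"]}

```bash
mkdir -p pics; ls
python3 - <<'E'
from cell import sensors, vision, workorder, env
import cv2,numpy as np,pickle
o=sensors.get_obs()
print({k:np.round(v,3) for k,v in o.items()})
d={}
for n in ("scene","top"):
    c=vision.read_camera(n); d[n]=c
    cv2.imwrite(f"pics/{n}0.png",c["image"][:,:,::-1])
    print(n,c["fx"],c["cx"],c["cy"],c["k1"],np.round(c["R"],3).tolist(),np.round(c["t"],3), -c["R"].T@c["t"])
pickle.dump(d,open("c0.pkl","wb"))
E
```

```text
pics
{'time_s': np.float64(0.0), 'qpos': array([69.45 , 18.437, -4.015, 83.174,  1.295, 78.54 , -3.26 ]), 'joint_velocities': array([ 0.029, -0.012,  0.088, -0.052, -0.003, -0.06 , -0.063]), 'effort': array([-0.0000e+00, -4.9129e+01, -4.0400e-01, -3.1253e+01, -6.4000e-02,
        4.4000e-02,  0.0000e+00]), 'tool_pos': array([ 0.236, -0.605,  0.229]), 'tool_rot': array([-1.79895e+02,  6.00000e-03,  2.13600e+01]), 'force': array([-1.11 ,  0.416, -0.311]), 'wrist_torque': array([-0.014,  0.077,  0.004]), 'grasp_force': np.float64(0.0), 'grip_width': np.float64(0.087)}
scene 521.4894737950682 321.08170325583836 237.36302992120895 -0.12425081274271063 [[0.662, 0.749, 0.018], [0.518, -0.44, -0.733], [-0.541, 0.495, -0.68]] [-0.367 -0.221  1.564] [ 1.20378734 -0.59623513  0.90736076]
top 599.5351921635307 315.97704136714026 247.32408595283673 -0.0940286434059622 [[0.007, -1.0, 0.011], [-0.995, -0.009, -0.101], [0.101, -0.01, -0.995]] [-0.025  0.559  1.287] [ 0.42596341 -0.00685145  1.33739089]
```

View pics/top0.png

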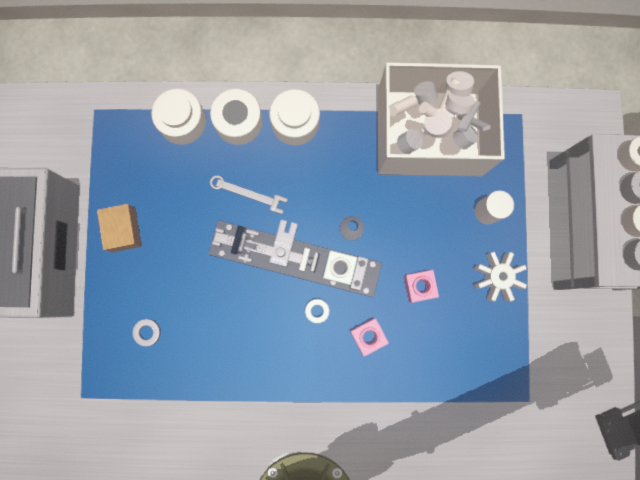

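View pics/scene0.png

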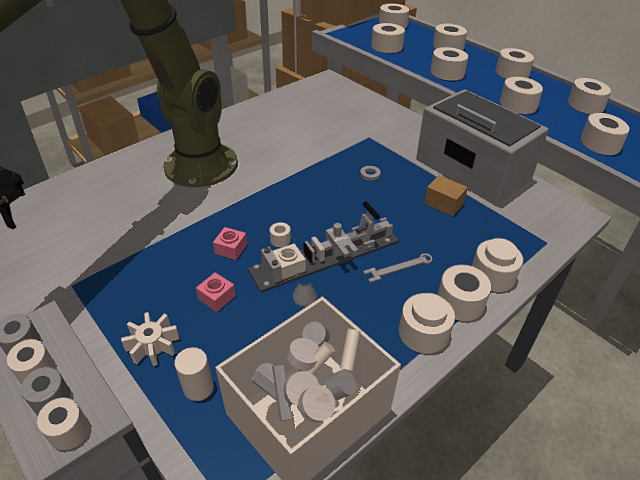

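The top view shows the clamp from (210,240) to (380,280): trigger grip at (238,240), pin and bridge at about (282,250), notch arm at (288,230), white block at (341,267). The pink blocks at (422,286) and (370,337) are look-alikes, so only the white one on the bed fits the description. I'll confirm that in one enlarged crop.

```bash
cat > h.py <<'E'
import numpy as np,cv2
def ray(c,u,v):
    x,y=(u-c["cx"])/c["fx"],(v-c["cy"])/c["fy"]
    a,b=x,y
    for _ in range(20):
        s=1+c["k1"]*(a*a+b*b); a,b=x/s,y/s
    R=np.array(c["R"]);d=R.T@np.array([a,b,1.]);return -R.T@np.array(c["t"]),d/np.linalg.norm(d)
def plane(c,u,v,z):
    o,d=ray(c,u,v);return o+d*(z-o[2])/d[2]
def tri(L):
    A=np.zeros((3,3));b=np.zeros(3);rs=[ray(*l) for l in L]
    for o,d in rs:
        P=np.eye(3)-np.outer(d,d);A+=P;b+=P@o
    X=np.linalg.solve(A,b)
    return X,[np.linalg.norm((np.eye(3)-np.outer(d,d))@(X-o)) for o,d in rs]
def proj(c,X):
    p=np.array(c["R"])@X+np.array(c["t"]);a,b=p[:2]/p[2];s=1+c["k1"]*(a*a+b*b)
    return c["fx"]*a*s+c["cx"],c["fy"]*b*s+c["cy"]
E
python3 - <<'E'
import pickle,cv2,numpy as np
d=pickle.load(open("c0.pkl","rb"))
a=d["top"]["image"][212:302,205:385]; b=d["scene"]["image"][195:295,242:402]
a=cv2.resize(a,None,fx=3.3,fy=3.3,interpolation=cv2.INTER_CUBIC);b=cv2.resize(b,None,fx=3,fy=3,interpolation=cv2.INTER_CUBIC)
w=max(a.shape[1],b.shape[1]);P=lambda i:cv2.copyMakeBorder(i,0,0,0,w-i.shape[1],0)
cv2.imwrite("pics/crop0.png",np.vstack([P(a),P(b)])[:,:,::-1]);print(a.shape,b.shape)
E
```

```text
(297, 594, 3) (300, 480, 3)
```

View pics/crop0.png

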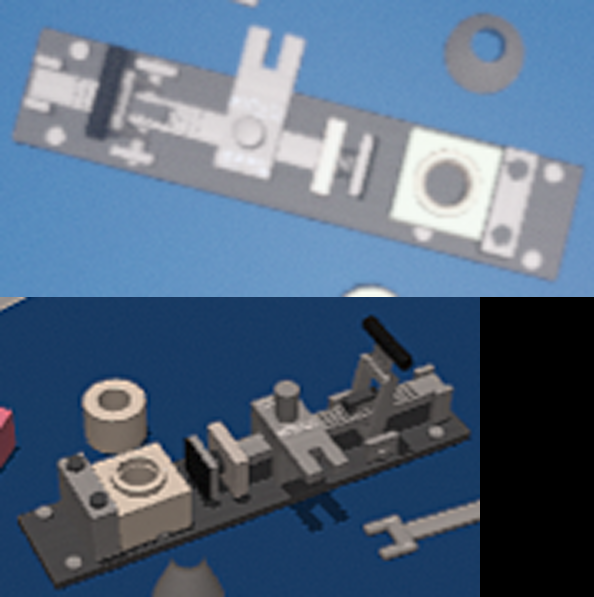

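The crop confirms it: the white block sits on the bed between the foot and the stop. The pin head top is at about (281,250) in the top view and (338,224) in the scene view. The grip bar is at (238,240) and (371,210), and the notch opens away from the robot. Next I'll triangulate.

Run:
```python
import pickle,cv2,numpy as np
from h import *
d=pickle.load(open("c0.pkl","rb"));T,S=d["top"],d["scene"]
t=lambda x,y:(T,205+x/3.3,212+y/3.3); s=lambda x,y:(S,242+x/3,195+(y-297)/3)
for n,L in dict(pin_top=[t(250,127),s(287,386)],bar=[t(107,92),s(387,342)],bar_far=[t(119,47),s(408,365)],bar_near=[t(97,137),s(369,320)]).items():
    X,r=tri(L);print(n,np.round(X,4),np.round(r,4))
# bed corners at z=.01
C=[plane(*t(*p),.01) for p in [(40,27),(582,165),(556,280),(13,140)]]
print(np.round(C,4)); C=np.array(C)
print("sides",[np.linalg.norm(C[i]-C[(i+1)%4]) for i in range(4)])
ax=(C[1]+C[2]-C[0]-C[3])/2;th=np.arctan2(ax[1],ax[0]);print("yaw",np.degrees(th))
u=np.array([np.cos(th),np.sin(th)]);v=np.array([-u[1],u[0]])
cen=C.mean(0)[:2];o=cen-u*.105
print("origin",o,"bore",o+u*.075,"notch",o+u*.075+v*.05,"bar",o-u*.017)
# arm tip ends (z=.062): 
print("armtip", [np.round((plane(*t(*p),.062)[:2]-o)@np.array([u,v]).T,4) for p in [(251,27),(303,40),(272,68),(266,33),(285,37)]])
# dark bar mask centroid in top
im=T["image"].astype(int);print([tuple(np.round(proj(T,np.append(o+u*.075+v*.05,.062)),1))],proj(T,np.append(o+u*.075,.09)),proj(S,np.append(o+u*.075,.09)),proj(S,np.append(o-u*.017,.102)),proj(T,np.append(o-u*.017,.102)))
```

```text
pin_top [0.5464 0.0547 0.093 ] [0.0015 0.0015]
bar [0.5671 0.1446 0.1028] [0.0018 0.0018]
bar_far [0.5962 0.1382 0.101 ] [0.0023 0.0023]
bar_near [0.539  0.1507 0.1049] [0.0027 0.0027]
[[ 0.6203  0.201   0.01  ]
 [ 0.5296 -0.1665  0.01  ]
 [ 0.4521 -0.1488  0.01  ]
 [ 0.5432  0.2174  0.01  ]]
sides [np.float64(0.37849223763613743), np.float64(0.07946982718424692), np.float64(0.37731127497745764), np.float64(0.07880061741157236)]
yaw -103.92361609621416
origin [0.56157516 0.12768941] bore [0.54352805 0.05489311] notch [0.59205892 0.0428617 ] bar [0.56566583 0.14418991]
armtip [array([0.0577, 0.0681]), array([0.0926, 0.0683]), array([0.0778, 0.0455]), array([0.0682, 0.0668]), array([0.0808, 0.0673])]
[(np.float64(286.7), np.float64(230.3))] (np.float64(280.1612204811492), np.float64(251.53429411498308)) (np.float64(336.19404151590703), np.float64(225.0249657360288)) (np.float64(369.6963400977756), np.float64(210.11446432454667)) (np.float64(237.00076707417327), np.float64(239.99434127369233))
```

Everything agrees: the pin top triangulates to z 0.093 (expected 0.090), the bar to 0.103 (0.102), and the bed sides to 378 × 79 mm. The clamp yaw is -103.9°, the bore is at about (0.544, 0.055) and the notch at about (0.592, 0.043). With tool yaw -13.9°, tool x is clamp y and tool y is clamp x.

{"api": "drive_tool", "payload": {"moves": [{"x":527,"y":-502,"z":40,"rz":0.616,"fingers":-1},{"x":527,"y":-502,"z":40,"rz":0.616,"fingers":-1},{"x":527,"y":-502,"z":40,"rz":0.616,"fingers":-1},{"x":527,"y":-502,"z":40,"rz":0.616,"fingers":-1},{"x":527,"y":-502,"z":40,"rz":0.616,"fingers":-1},{"x":527,"y":-502,"z":40,"rz":0.616,"fingers":-1},{"x":527,"y":-502,"z":40,"rz":0.616,"fingers":-1},{"x":527,"y":-502,"z":40,"rz":0.616,"fingers":-1},{"x":527,"y":-502,"z":40,"rz":0.616,"fingers":-1},{"x":527,"y":-502,"z":40,"rz":0.616,"fingers":-1},{"x":527,"y":-502,"z":40,"rz":0.616,"fingers":-1},{"x":527,"y":-502,"z":40,"rz":0.616,"fingers":-1},{"x":527,"y":-502,"z":40,"rz":0.616,"fingers":-1},{"x":527,"y":-502,"z":40,"rz":0.616,"fingers":-1},{"x":527,"y":-502,"z":40,"rz":0.616,"fingers":-1},{"x":527,"y":-502,"z":40,"rz":0.616,"fingers":-1}]}}

```text
invalid input at $.moves[0]: expected keys x, y, z, rx, ry, rz, fingers
```

Run:
```python
from cell import sensors, vision
import cv2,numpy as np,pickle
from h import *
o=sensors.get_obs();print({k:np.round(o[k],4) for k in ("time_s","tool_pos","tool_rot","qpos","force")})
c=vision.read_camera("wrist");cv2.imwrite("pics/w1.png",c["image"][:,:,::-1]);pickle.dump(c,open("w1.pkl","wb"))
print("cam",-c["R"].T@c["t"])
for X in [(.544,.055,.09),(.592,.043,.062),(.5665,.1443,.102)]: print(np.round(proj(c,np.array(X)),1))
```

```text
{'time_s': np.float64(0.1), 'tool_pos': array([ 0.2365, -0.6049,  0.2296]), 'tool_rot': array([-1.798991e+02,  5.200000e-03,  2.136170e+01]), 'qpos': array([69.4488, 18.4344, -4.0158, 83.1694,  1.2947, 78.5423, -3.2593]), 'force': array([ 0.7561, -0.2085,  0.5296])}
cam [ 0.31218049 -0.57574008  0.38491483]
[-663.  -760.7]
[-570.9 -809.4]
[-571.9 -623.3]
```

View pics/w1.png

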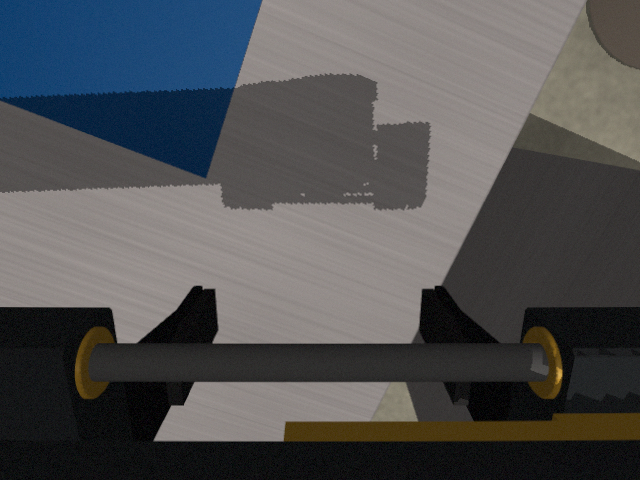

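The call was refused because every key is required, so the arm didn't move. This picture shows only the start area and the two fingers at (205,340) and (435,340).

{"api": "drive_tool", "payload": {"moves": [{"x":527,"y":-502,"z":40,"rx":0,"ry":0,"rz":0.616,"fingers":-1},{"x":527,"y":-502,"z":40,"rx":0,"ry":0,"rz":0.616,"fingers":-1},{"x":527,"y":-502,"z":40,"rx":0,"ry":0,"rz":0.616,"fingers":-1},{"x":527,"y":-502,"z":40,"rx":0,"ry":0,"rz":0.616,"fingers":-1},{"x":527,"y":-502,"z":40,"rx":0,"ry":0,"rz":0.616,"fingers":-1},{"x":527,"y":-502,"z":40,"rx":0,"ry":0,"rz":0.616,"fingers":-1},{"x":527,"y":-502,"z":40,"rx":0,"ry":0,"rz":0.616,"fingers":-1},{"x":527,"y":-502,"z":40,"rx":0,"ry":0,"rz":0.616,"fingers":-1},{"x":527,"y":-502,"z":40,"rx":0,"ry":0,"rz":0.616,"fingers":-1},{"x":527,"y":-502,"z":40,"rx":0,"ry":0,"rz":0.616,"fingers":-1},{"x":527,"y":-502,"z":40,"rx":0,"ry":0,"rz":0.616,"fingers":-1},{"x":527,"y":-502,"z":40,"rx":0,"ry":0,"rz":0.616,"fingers":-1},{"x":527,"y":-502,"z":40,"rx":0,"ry":0,"rz":0.616,"fingers":-1},{"x":527,"y":-502,"z":40,"rx":0,"ry":0,"rz":0.616,"fingers":-1},{"x":527,"y":-502,"z":40,"rx":0,"ry":0,"rz":0.616,"fingers":-1}]}}

```text
time_s: 2.02
tool_pos: [0.5444, 0.0522, 0.1904]
tool_rot: [179.9, 0.0, -14.1]
force: [0.8, -0.2, 0.6]
grip_width: 0.0873
grasp_force: 0.0
```

Run:
```python
from cell import sensors, vision
import cv2,numpy as np,pickle
from h import *
o=sensors.get_obs();print({k:np.round(o[k],4) for k in ("time_s","tool_pos","tool_rot","qpos","force")})
c=vision.read_camera("wrist");cv2.imwrite("pics/w2.png",c["image"][:,:,::-1]);pickle.dump(c,open("w2.pkl","wb"))
print("cam",-c["R"].T@c["t"])
for X in [(.544,.055,.09),(.592,.043,.062),(.5665,.1443,.102)]: print(np.round(proj(c,np.array(X)),1))
```

```text
{'time_s': np.float64(2.025), 'tool_pos': array([0.5444, 0.0522, 0.1904]), 'tool_rot': array([ 1.799335e+02,  3.600000e-03, -1.408910e+01]), 'qpos': array([  24.8127,    9.9952,  -36.5043,   99.9727,    6.2906,   72.0975,
       -117.3066]), 'force': array([ 0.7969, -0.1748,  0.5564])}
cam [0.62312495 0.03287829 0.34576669]
[313.9 245.9]
[314. 163.]
[164.1 251.8]
```

View pics/w2.png

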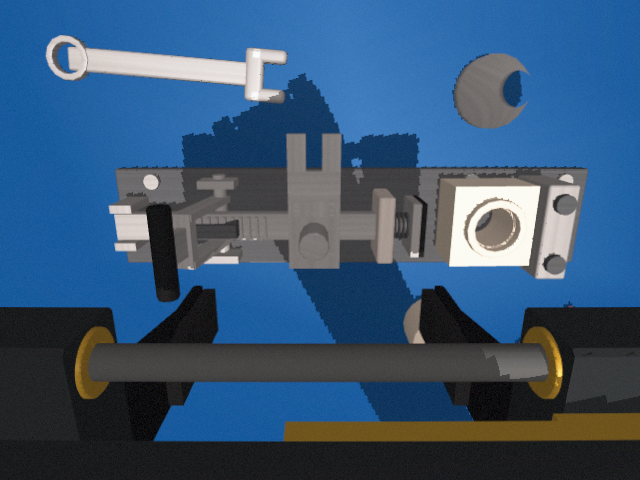

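The wrist view agrees with the predictions: pin head at (314,246), slot at u=314 with its closed end at v≈168, and bar at (163,252). I'm descending to grasp.

{"api": "drive_tool", "payload": {"moves": [{"x":-1,"y":-3,"z":50,"rx":0,"ry":0,"rz":0,"fingers":-1},{"x":-1,"y":-3,"z":90,"rx":0,"ry":0,"rz":0,"fingers":-0.3},{"x":-1,"y":-3,"z":110,"rx":0,"ry":0,"rz":0,"fingers":-0.1},{"x":-1,"y":-3,"z":116,"rx":0,"ry":0,"rz":0,"fingers":0.1},{"x":-1,"y":-3,"z":116,"rx":0,"ry":0,"rz":0,"fingers":0.1},{"x":-1,"y":-3,"z":116,"rx":0,"ry":0,"rz":0,"fingers":0.1},{"x":-1,"y":-3,"z":116,"rx":0,"ry":0,"rz":0,"fingers":1},{"x":-1,"y":-3,"z":116,"rx":0,"ry":0,"rz":0,"fingers":1},{"x":-1,"y":-3,"z":116,"rx":0,"ry":0,"rz":0,"fingers":1},{"x":-1,"y":-3,"z":116,"rx":0,"ry":0,"rz":0,"fingers":1},{"x":-1,"y":-3,"z":116,"rx":0,"ry":0,"rz":0,"fingers":1}], "force": 15}}

```text
time_s: 3.45
tool_pos: [0.5445, 0.0562, 0.0749]
tool_rot: [179.9, -0.0, -14.0]
force: [-1.7, -3.1, 5.5]
grip_width: 0.0191
grasp_force: 15.0
```

{"api": "drive_tool", "payload": {"moves": [{"x":0,"y":1,"z":0,"rx":0,"ry":0,"rz":0,"fingers":1},{"x":0,"y":1,"z":-10,"rx":0,"ry":0,"rz":0,"fingers":1},{"x":0,"y":1,"z":-20,"rx":0,"ry":0,"rz":0,"fingers":1},{"x":0,"y":1,"z":-30,"rx":0,"ry":0,"rz":0,"fingers":1},{"x":0,"y":1,"z":-40,"rx":0,"ry":0,"rz":0,"fingers":1},{"x":0,"y":1,"z":-50,"rx":0,"ry":0,"rz":0,"fingers":1},{"x":0,"y":1,"z":-50,"rx":0,"ry":0,"rz":0,"fingers":1},{"x":0,"y":1,"z":-50,"rx":0,"ry":0,"rz":0,"fingers":1}], "force": 15}}

```text
time_s: 4.45
tool_pos: [0.544, 0.0564, 0.1244]
tool_rot: [180.0, 0.0, -13.9]
force: [0.0, -0.7, -1.3]
grip_width: 0.0195
grasp_force: 15.0
```

Run:
```python
from cell import sensors, vision
import cv2,numpy as np
o=sensors.get_obs();print({k:np.round(o[k],4) for k in ("time_s","tool_pos","tool_rot","force","grip_width")})
a=vision.read_camera("scene")["image"][140:260,280:440];b=vision.read_camera("wrist")["image"][90:330,90:410]
a=cv2.resize(a,None,fx=2.5,fy=2.5,interpolation=cv2.INTER_CUBIC);b=cv2.resize(b,(400,300))
cv2.imwrite("pics/p3.png",np.hstack([a,b])[:,:,::-1])
```

```text
{'time_s': np.float64(4.45), 'tool_pos': array([0.544 , 0.0564, 0.1244]), 'tool_rot': array([ 1.799975e+02,  1.580000e-02, -1.393260e+01]), 'force': array([ 0.0401, -0.6597, -1.3085]), 'grip_width': np.float64(0.0195)}
```

View pics/p3.png

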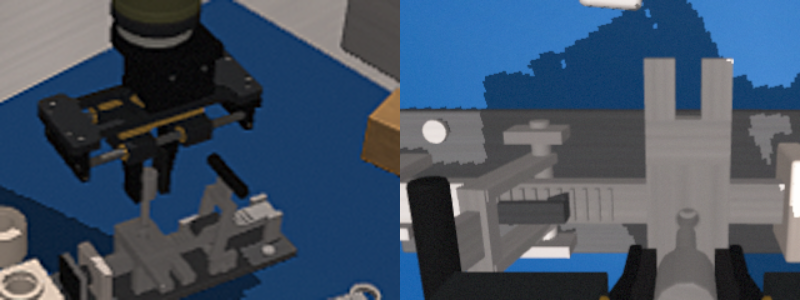

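The pin is out and upright, with its tip at (688,215) of the composite, in line with the slot centre at u≈688. Now +50 mm along tool x, then lower it.

{"api": "drive_tool", "payload": {"moves": [{"x":15,"y":0,"z":-3,"rx":0,"ry":0,"rz":0,"fingers":1},{"x":30,"y":0,"z":-3,"rx":0,"ry":0,"rz":0,"fingers":1},{"x":45,"y":0,"z":-3,"rx":0,"ry":0,"rz":0,"fingers":1},{"x":50,"y":0,"z":0,"rx":0,"ry":0,"rz":0,"fingers":1},{"x":50,"y":0,"z":0,"rx":0,"ry":0,"rz":0,"fingers":1},{"x":50,"y":0,"z":6,"rx":0,"ry":0,"rz":0,"fingers":1},{"x":50,"y":0,"z":12,"rx":0,"ry":0,"rz":0,"fingers":1},{"x":50,"y":0,"z":18,"rx":0,"ry":0,"rz":0,"fingers":1},{"x":50,"y":0,"z":24,"rx":0,"ry":0,"rz":0,"fingers":1},{"x":50,"y":0,"z":24,"rx":0,"ry":0,"rz":0,"fingers":1}], "force": 15}}

```text
time_s: 5.8
tool_pos: [0.5922, 0.0441, 0.0998]
tool_rot: [180.0, 0.1, -13.9]
force: [-0.1, 0.4, -0.9]
grip_width: 0.0195
grasp_force: 15.0
```

Force is close to zero with the tip about 14 mm below the arm's top face, so the shank is in the slot. I'm lowering the rest.

{"api": "drive_tool", "payload": {"moves": [{"x":0,"y":0,"z":6,"rx":0,"ry":0,"rz":0,"fingers":1},{"x":0,"y":0,"z":12,"rx":0,"ry":0,"rz":0,"fingers":1},{"x":0,"y":0,"z":18,"rx":0,"ry":0,"rz":0,"fingers":1},{"x":0,"y":0,"z":23,"rx":0,"ry":0,"rz":0,"fingers":1},{"x":0,"y":0,"z":24,"rx":0,"ry":0,"rz":0,"fingers":1},{"x":0,"y":0,"z":24,"rx":0,"ry":0,"rz":0,"fingers":1},{"x":0,"y":0,"z":24,"rx":0,"ry":0,"rz":0,"fingers":1}], "force": 15}}

```text
time_s: 6.68
tool_pos: [0.5929, 0.0442, 0.0768]
tool_rot: [180.0, -0.0, -13.9]
force: [-0.5, -0.1, -0.3]
grip_width: 0.0195
grasp_force: 15.0
```

{"api": "drive_tool", "payload": {"moves": [{"x":0,"y":0,"z":1.5,"rx":0,"ry":0,"rz":0,"fingers":1},{"x":0,"y":0,"z":1.5,"rx":0,"ry":0,"rz":0,"fingers":1},{"x":0,"y":0,"z":1.5,"rx":0,"ry":0,"rz":0,"fingers":0.3},{"x":0,"y":0,"z":1.5,"rx":0,"ry":0,"rz":0,"fingers":0.2},{"x":0,"y":0,"z":1.5,"rx":0,"ry":0,"rz":0,"fingers":0.1},{"x":0,"y":0,"z":1.5,"rx":0,"ry":0,"rz":0,"fingers":0},{"x":0,"y":0,"z":1.5,"rx":0,"ry":0,"rz":0,"fingers":0},{"x":0,"y":0,"z":-25,"rx":0,"ry":0,"rz":0,"fingers":0},{"x":0,"y":0,"z":-60,"rx":0,"ry":0,"rz":0,"fingers":0},{"x":0,"y":0,"z":-90,"rx":0,"ry":0,"rz":0,"fingers":0},{"x":0,"y":0,"z":-90,"rx":0,"ry":0,"rz":0,"fingers":0},{"x":0,"y":0,"z":-90,"rx":0,"ry":0,"rz":0,"fingers":0}], "force": 15}}

```text
time_s: 8.18
tool_pos: [0.5922, 0.0441, 0.1657]
tool_rot: [180.0, 0.1, -13.9]
force: [0.1, -0.9, 0.6]
grip_width: 0.0437
grasp_force: 0.0
```

Run:
```python
from cell import sensors, vision
import cv2,numpy as np,pickle
o=sensors.get_obs();print({k:np.round(o[k],4) for k in ("time_s","tool_pos","tool_rot","force","grip_width")})
s=vision.read_camera("scene");w=vision.read_camera("wrist")
pickle.dump((s,w),open("p4.pkl","wb"))
a=s["image"][140:260,280:440];b=w["image"][40:340,90:490]
a=cv2.resize(a,None,fx=2.5,fy=2.5,interpolation=cv2.INTER_CUBIC)
cv2.imwrite("pics/p4.png",np.hstack([a,b])[:,:,::-1])
from h import *
print([np.round(proj(w,np.array(p)),1) for p in [(.592,.043,.062),(.592,.043,.09),(.5665,.1443,.102)]])
```

```text
{'time_s': np.float64(8.175), 'tool_pos': array([0.5922, 0.0441, 0.1657]), 'tool_rot': array([ 1.799664e+02,  5.660000e-02, -1.393530e+01]), 'force': array([ 0.0566, -0.8923,  0.5715]), 'grip_width': np.float64(0.0437)}
[array([319.6, 242.1]), array([319.8, 256.5]), array([164. , 341.7])]
```

View pics/p4.png

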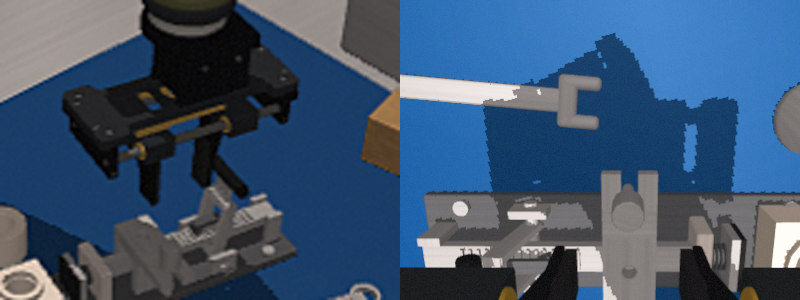

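The pin hangs in the notch: its head is at wrist pixel (319,256) against a predicted (320,256.5), and it is let go. Next is the cross grip: tool x -50, y -91, then down 75.

{"api": "drive_tool", "payload": {"moves": [{"x":-25,"y":-45,"z":-5,"rx":0,"ry":0,"rz":0,"fingers":0},{"x":-50,"y":-91,"z":-5,"rx":0,"ry":0,"rz":0,"fingers":0},{"x":-50,"y":-91,"z":0,"rx":0,"ry":0,"rz":0,"fingers":0},{"x":-50,"y":-91,"z":30,"rx":0,"ry":0,"rz":0,"fingers":0},{"x":-50,"y":-91,"z":60,"rx":0,"ry":0,"rz":0,"fingers":0},{"x":-50,"y":-91,"z":75,"rx":0,"ry":0,"rz":0,"fingers":0},{"x":-50,"y":-91,"z":75,"rx":0,"ry":0,"rz":0,"fingers":0},{"x":-50,"y":-91,"z":75,"rx":0,"ry":0,"rz":0,"fingers":0.5},{"x":-50,"y":-91,"z":75,"rx":0,"ry":0,"rz":0,"fingers":1},{"x":-50,"y":-91,"z":75,"rx":0,"ry":0,"rz":0,"fingers":1},{"x":-50,"y":-91,"z":75,"rx":0,"ry":0,"rz":0,"fingers":1},{"x":-50,"y":-91,"z":75,"rx":0,"ry":0,"rz":0,"fingers":1}], "force": 20}}

```text
time_s: 9.78
tool_pos: [0.5663, 0.1443, 0.092]
tool_rot: [180.0, -0.0, -13.9]
force: [-1.2, -1.4, 3.8]
grip_width: 0.0134
grasp_force: 20.0
```

Run:
```python
from cell import sensors, vision
import cv2,numpy as np,pickle
from h import *
o=sensors.get_obs();print({k:np.round(o[k],4) for k in ("time_s","tool_pos","tool_rot","force","grip_width")})
s=vision.read_camera("scene");w=vision.read_camera("wrist");t=vision.read_camera("top")
pickle.dump((s,w,t),open("p5.pkl","wb"))
b=w["image"][150:400,300:600];b=cv2.resize(b,(480,400))
a=cv2.resize(s["image"][215:295,250:314],(320,400),interpolation=cv2.INTER_CUBIC)
cv2.imwrite("pics/p5.png",np.hstack([a,b])[:,:,::-1])
```

```text
{'time_s': np.float64(9.775), 'tool_pos': array([0.5663, 0.1443, 0.092 ]), 'tool_rot': array([ 1.799754e+02, -3.190000e-02, -1.394490e+01]), 'force': array([-1.226 , -1.4158,  3.7512]), 'grip_width': np.float64(0.0134)}
```

View pics/p5.png

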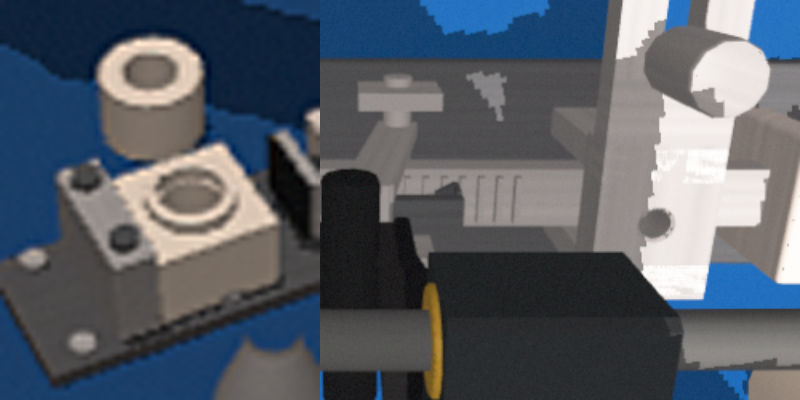

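The grip holds the bar at 13.4 mm opening. The foot, at (290,180) of the scene crop, is still well clear of the block. I'll make an edge-profile gauge along the clamp axis to get the gap and track the foot.

```bash
cat > prof.py <<'E'
from h import *
th=np.radians(-103.92);u=np.array([np.cos(th),np.sin(th)]);v=np.array([-u[1],u[0]]);O=np.array([.5440,.0549])-u*.075
def prof(c,x,ys,z):
    P=np.array([[proj(c,np.append(O+u*a+v*b,z)) for a in x] for b in ys],np.float32)
    g=cv2.cvtColor(np.ascontiguousarray(c["image"]),cv2.COLOR_RGB2GRAY)
    return cv2.remap(g.astype(np.float32),P[...,0],P[...,1],cv2.INTER_CUBIC).mean(0)
def edges(c,ys=np.arange(6,16,2)/1000.,z=.051,x=np.arange(.115,.250,.0005),thr=5):
    p=cv2.GaussianBlur(prof(c,x,ys,z)[None],(0,0),1.5)[0];d=np.gradient(p)/.5
    return [(round(x[i]*1e3,1),round(float(d[i]),1)) for i in range(1,len(x)-1) if abs(d[i])>thr and abs(d[i])>=abs(d[i-1]) and abs(d[i])>abs(d[i+1])]
E
python3 - <<'E'
import pickle
from prof import *
w2=pickle.load(open("w2.pkl","rb"));s,w,t=pickle.load(open("p5.pkl","rb"));c0=pickle.load(open("c0.pkl","rb"))
for n,c in (("w2",w2),("top0",c0["top"]),("top5",t),("scene0",c0["scene"]),("scene5",s)): print(n,edges(c))
E
```

```text
w2 [(np.float64(119.0), -5.6), (np.float64(121.5), 21.2), (np.float64(133.0), -38.0), (np.float64(143.5), 6.8), (np.float64(146.0), 20.3), (np.float64(152.5), -43.2), (np.float64(156.0), 35.2), (np.float64(162.0), -14.0), (np.float64(164.0), 14.8), (np.float64(175.5), 66.0), (np.float64(185.0), -30.7), (np.float64(191.0), 19.2), (np.float64(195.5), -22.9), (np.float64(201.0), -19.5), (np.float64(203.5), 14.0), (np.float64(213.5), 8.2), (np.float64(217.0), 19.9), (np.float64(220.0), 7.9), (np.float64(223.5), 21.2), (np.float64(236.0), -80.3), (np.float64(242.5), 43.7), (np.float64(248.5), -10.2)]
top0 [(np.float64(121.0), 17.0), (np.float64(132.5), -25.5), (np.float64(145.0), 21.0), (np.float64(152.0), -29.9), (np.float64(156.0), 10.4), (np.float64(174.5), 25.5), (np.float64(192.5), -14.6), (np.float64(218.0), 13.0), (np.float64(235.0), -17.2), (np.float64(239.0), 11.0)]
top5 [(np.float64(121.0), 17.4), (np.float64(132.5), -26.0), (np.float64(145.0), 21.1), (np.float64(152.0), -30.3), (np.float64(156.5), 10.7), (np.float64(174.5), 25.5), (np.float64(192.5), -14.6), (np.float64(218.0),
[... 194 characters left out ...]
50.0), -33.0), (np.float64(167.0), 15.1), (np.float64(174.0), 37.9), (np.float64(183.0), -8.7), (np.float64(191.0), -7.1), (np.float64(208.0), 5.6), (np.float64(213.0), 5.3), (np.float64(219.0), -16.8), (np.float64(224.5), 21.9), (np.float64(233.0), -26.7), (np.float64(248.5), 17.5)]
scene5 [(np.float64(118.5), 13.3), (np.float64(129.5), -27.8), (np.float64(136.0), -11.6), (np.float64(142.5), 26.4), (np.float64(150.0), -34.7), (np.float64(167.0), 15.2), (np.float64(174.0), 39.1), (np.float64(183.0), -9.3), (np.float64(191.0), -7.0), (np.float64(208.0), 5.7), (np.float64(213.0), 5.3), (np.float64(219.0), -17.5), (np.float64(224.5), 22.2), (np.float64(233.5), -27.1), (np.float64(248.5), 18.0)]
```

The gauge works. In the top view the jaw spans 121–132.5 mm, the foot plate starts at 145, its rubber face is at 156, and the block face is at 175. The gap is about 19 mm, so contact and a half squeeze need roughly 25 mm of rod. Stroke one, full.

{"api": "drive_tool", "payload": {"moves": [{"x":0,"y":4,"z":-0.5,"rx":0,"ry":0,"rz":0,"fingers":1},{"x":0,"y":8,"z":-1,"rx":0,"ry":0,"rz":0,"fingers":1},{"x":0,"y":12,"z":-1.5,"rx":0,"ry":0,"rz":0,"fingers":1},{"x":0,"y":16,"z":-1.6,"rx":0,"ry":0,"rz":0,"fingers":1},{"x":0,"y":20,"z":-1.5,"rx":0,"ry":0,"rz":0,"fingers":1},{"x":0,"y":24,"z":-1.2,"rx":0,"ry":0,"rz":0,"fingers":1},{"x":0,"y":28,"z":-0.6,"rx":0,"ry":0,"rz":0,"fingers":1},{"x":0,"y":32,"z":0,"rx":0,"ry":0,"rz":0,"fingers":1},{"x":0,"y":32,"z":0,"rx":0,"ry":0,"rz":0,"fingers":1},{"x":0,"y":32,"z":0,"rx":0,"ry":0,"rz":0,"fingers":1}], "force": 20}}

```text
time_s: 11.18
tool_pos: [0.5596, 0.1172, 0.0933]
tool_rot: [-179.7, -0.1, -13.8]
force: [0.6, 6.3, 7.3]
grip_width: 0.0131
grasp_force: 20.0
```

```bash
cat > m.py <<'E'
from cell import sensors, vision
from prof import *
o=sensors.get_obs();print({k:np.round(o[k],4).tolist() for k in ("time_s","tool_pos","force","grip_width","grasp_force")})
for n in ("top","scene"): print(n,[(float(a),b) for a,b in edges(vision.read_camera(n),thr=9) if a<245])
E
python3 m.py
```

```text
{'time_s': 11.175, 'tool_pos': [0.5596, 0.1172, 0.0933], 'force': [0.5603, 6.2699, 7.3102], 'grip_width': 0.0131, 'grasp_force': 19.9977}
top [(132.0, 15.5), (143.5, -25.9), (156.0, 23.2), (163.0, -29.6), (167.0, 9.8), (174.5, 25.9), (192.5, -14.3), (218.0, 13.0), (235.0, -17.3), (239.0, 10.9)]
scene [(129.5, 11.5), (140.5, -29.2), (147.5, -9.5), (154.0, 28.0), (161.0, -36.4), (173.5, 55.7), (183.0, -9.4), (219.0, -17.6), (224.5, 22.4), (233.5, -27.1)]
```

Rod advanced 11 mm, with about 8 mm still to the block. I'll return the trigger, then take a second stroke. Only part of it: I want to stop just short of contact and save a full stroke for the squeeze.

{"api": "drive_tool", "payload": {"moves": [{"x":0,"y":-6,"z":-0.8,"rx":0,"ry":0,"rz":0,"fingers":1},{"x":0,"y":-12,"z":-1.4,"rx":0,"ry":0,"rz":0,"fingers":1},{"x":0,"y":-18,"z":-1.6,"rx":0,"ry":0,"rz":0,"fingers":1},{"x":0,"y":-24,"z":-1.2,"rx":0,"ry":0,"rz":0,"fingers":1},{"x":0,"y":-30,"z":-0.5,"rx":0,"ry":0,"rz":0,"fingers":1},{"x":0,"y":-34,"z":0,"rx":0,"ry":0,"rz":0,"fingers":1},{"x":0,"y":-34,"z":0,"rx":0,"ry":0,"rz":0,"fingers":1},{"x":0,"y":-34,"z":0,"rx":0,"ry":0,"rz":0,"fingers":1},{"x":0,"y":-28,"z":-0.8,"rx":0,"ry":0,"rz":0,"fingers":1},{"x":0,"y":-22,"z":-1.4,"rx":0,"ry":0,"rz":0,"fingers":1},{"x":0,"y":-16,"z":-1.6,"rx":0,"ry":0,"rz":0,"fingers":1},{"x":0,"y":-12,"z":-1.4,"rx":0,"ry":0,"rz":0,"fingers":1},{"x":0,"y":-12,"z":-1.4,"rx":0,"ry":0,"rz":0,"fingers":1}], "force": 20}}

```text
time_s: 12.9
tool_pos: [0.5623, 0.1285, 0.0936]
tool_rot: [-179.6, -0.1, -13.9]
force: [4.5, 3.9, -1.2]
grip_width: 0.0134
grasp_force: 20.0
```

```bash
python3 m.py
```

```text
{'time_s': 12.9, 'tool_pos': [0.5623, 0.1285, 0.0936], 'force': [4.509, 3.9449, -1.2433], 'grip_width': 0.0134, 'grasp_force': 20.0077}
top [(132.5, 16.3), (144.5, -25.3), (156.5, 23.1), (164.0, -28.0), (174.5, 26.0), (192.5, -14.5), (218.0, 12.9), (235.0, -17.3), (238.5, 10.9)]
scene [(130.5, 13.9), (141.5, -27.4), (154.5, 28.7), (161.5, -34.0), (173.5, 55.7), (183.0, -9.5), (219.0, -17.5), (224.5, 22.3), (233.0, -27.4)]
```

{"api": "drive_tool", "payload": {"moves": [{"x":0,"y":4,"z":0.3,"rx":0,"ry":0,"rz":0,"fingers":1},{"x":0,"y":8,"z":0.8,"rx":0,"ry":0,"rz":0,"fingers":1},{"x":0,"y":12,"z":1.4,"rx":0,"ry":0,"rz":0,"fingers":1},{"x":0,"y":12,"z":1.4,"rx":0,"ry":0,"rz":0,"fingers":1},{"x":0,"y":12,"z":1.4,"rx":0,"ry":0,"rz":0,"fingers":1}], "force": 20}}

```text
time_s: 13.62
tool_pos: [0.5598, 0.1184, 0.0937]
tool_rot: [-179.6, -0.2, -13.8]
force: [1.1, 5.1, 5.2]
grip_width: 0.0132
grasp_force: 20.0
```

```bash
python3 m.py
```

```text
{'time_s': 13.625, 'tool_pos': [0.5598, 0.1184, 0.0937], 'force': [1.1163, 5.1309, 5.1968], 'grip_width': 0.0132, 'grasp_force': 20.005}
top [(137.5, 17.8), (149.0, -25.6), (161.5, 22.9), (168.5, -28.6), (174.0, 31.4), (192.5, -14.3), (218.0, 13.0), (235.0, -17.3), (239.0, 10.9)]
scene [(135.0, 13.1), (146.0, -28.2), (153.0, -12.0), (159.0, 26.2), (166.5, -36.4), (173.5, 57.0), (183.0, -9.1), (219.0, -17.2), (224.5, 22.3), (233.5, -27.0)]
```

The gap is now about 2 mm. I'll finish this stroke (+5 mm bar) so the pawl catches early next time, return, then start stroke three.

{"api": "drive_tool", "payload": {"moves": [{"x":0,"y":3,"z":0.4,"rx":0,"ry":0,"rz":0,"fingers":1},{"x":0,"y":5,"z":0.8,"rx":0,"ry":0,"rz":0,"fingers":1},{"x":0,"y":5,"z":0.8,"rx":0,"ry":0,"rz":0,"fingers":1},{"x":0,"y":5,"z":0.8,"rx":0,"ry":0,"rz":0,"fingers":1}], "force": 20}}

```text
time_s: 14.22
tool_pos: [0.5587, 0.1138, 0.0931]
tool_rot: [-179.6, -0.2, -13.8]
force: [1.2, 5.1, 6.4]
grip_width: 0.0132
grasp_force: 20.0
```

```bash
python3 m.py
```

```text
{'time_s': 14.225, 'tool_pos': [0.5587, 0.1138, 0.0931], 'force': [1.1804, 5.0606, 6.39], 'grip_width': 0.0132, 'grasp_force': 19.9986}
top [(139.5, 17.5), (151.5, -25.5), (164.0, 21.2), (170.5, -27.5), (174.5, 31.8), (192.5, -14.4), (218.0, 12.9), (235.0, -17.3), (239.0, 11.5)]
scene [(137.5, 12.6), (148.5, -28.3), (155.0, -12.4), (161.5, 27.0), (168.5, -39.0), (173.5, 57.8), (183.0, -9.4), (219.0, -17.5), (224.5, 21.9), (233.5, -27.5)]
```

{"api": "drive_tool", "payload": {"moves": [{"x":0,"y":-6,"z":-0.8,"rx":0,"ry":0,"rz":0,"fingers":1},{"x":0,"y":-12,"z":-1.4,"rx":0,"ry":0,"rz":0,"fingers":1},{"x":0,"y":-18,"z":-1.6,"rx":0,"ry":0,"rz":0,"fingers":1},{"x":0,"y":-24,"z":-1.2,"rx":0,"ry":0,"rz":0,"fingers":1},{"x":0,"y":-30,"z":-0.8,"rx":0,"ry":0,"rz":0,"fingers":1},{"x":0,"y":-36,"z":-0.4,"rx":0,"ry":0,"rz":0,"fingers":1},{"x":0,"y":-39,"z":0,"rx":0,"ry":0,"rz":0,"fingers":1},{"x":0,"y":-39,"z":0,"rx":0,"ry":0,"rz":0,"fingers":1},{"x":0,"y":-39,"z":0,"rx":0,"ry":0,"rz":0,"fingers":1}], "force": 20}}

```text
time_s: 15.45
tool_pos: [0.5662, 0.1444, 0.0907]
tool_rot: [179.8, 0.0, -14.0]
force: [-0.8, -4.1, 5.8]
grip_width: 0.0134
grasp_force: 20.3
```

```bash
python3 m.py
```

```text
{'time_s': 15.45, 'tool_pos': [0.5662, 0.1444, 0.0907], 'force': [-0.7765, -4.0595, 5.7535], 'grip_width': 0.0134, 'grasp_force': 20.2791}
top [(139.5, 17.1), (151.5, -24.9), (164.0, 22.0), (170.5, -27.4), (174.5, 32.1), (192.5, -14.7), (218.0, 13.0), (235.0, -17.4), (239.0, 11.1)]
scene [(137.0, 12.5), (148.5, -28.5), (155.0, -12.3), (161.5, 26.9), (168.5, -38.8), (173.5, 57.8), (183.5, -9.5), (219.0, -17.6), (224.5, 21.9), (233.5, -27.5)]
```

Rod is at 19 mm and held, face right at the block. Stroke three goes in steps: 20 mm of bar, then measure.

{"api": "drive_tool", "payload": {"moves": [{"x":0,"y":4,"z":-0.5,"rx":0,"ry":0,"rz":0,"fingers":1},{"x":0,"y":8,"z":-1,"rx":0,"ry":0,"rz":0,"fingers":1},{"x":0,"y":12,"z":-1.5,"rx":0,"ry":0,"rz":0,"fingers":1},{"x":0,"y":16,"z":-1.6,"rx":0,"ry":0,"rz":0,"fingers":1},{"x":0,"y":18,"z":-1.6,"rx":0,"ry":0,"rz":0,"fingers":1},{"x":0,"y":18,"z":-1.6,"rx":0,"ry":0,"rz":0,"fingers":1},{"x":0,"y":18,"z":-1.6,"rx":0,"ry":0,"rz":0,"fingers":1}], "force": 20}}

```text
time_s: 16.42
tool_pos: [0.5632, 0.1325, 0.0928]
tool_rot: [-179.7, -0.1, -13.9]
force: [4.5, 6.1, -1.2]
grip_width: 0.0132
grasp_force: 20.0
```

```bash
python3 m.py
```

```text
{'time_s': 16.425, 'tool_pos': [0.5632, 0.1325, 0.0928], 'force': [4.4718, 6.1298, -1.1932], 'grip_width': 0.0132, 'grasp_force': 20.0323}
top [(143.0, 19.1), (154.5, -26.7), (166.0, 23.8), (172.5, -23.1), (176.5, 29.1), (193.5, -13.0), (220.0, 15.3), (235.5, -12.1)]
scene [(140.5, 14.3), (151.5, -26.9), (158.0, -10.1), (163.5, 27.0), (171.0, -39.9), (175.0, 55.7), (183.0, -10.7), (220.0, -17.1), (226.5, 25.1), (233.0, -27.8)]
```

The block has moved about 2 mm onto the stop, and the squeeze is about 1 mm. I'll advance 8 mm of bar and measure.

{"api": "drive_tool", "payload": {"moves": [{"x":0,"y":3,"z":0,"rx":0,"ry":0,"rz":0,"fingers":1},{"x":0,"y":6,"z":0.2,"rx":0,"ry":0,"rz":0,"fingers":1},{"x":0,"y":8,"z":0.4,"rx":0,"ry":0,"rz":0,"fingers":1},{"x":0,"y":8,"z":0.4,"rx":0,"ry":0,"rz":0,"fingers":1},{"x":0,"y":8,"z":0.4,"rx":0,"ry":0,"rz":0,"fingers":1}], "force": 20}}

```text
time_s: 17.15
tool_pos: [0.5618, 0.1266, 0.0933]
tool_rot: [-179.5, -0.2, -13.8]
force: [4.5, 8.0, 2.1]
grip_width: 0.0131
grasp_force: 20.0
```

```bash
python3 m.py
```

```text
{'time_s': 17.15, 'tool_pos': [0.5618, 0.1266, 0.0933], 'force': [4.5013, 8.0402, 2.0523], 'grip_width': 0.0131, 'grasp_force': 20.0107}
top [(145.0, 15.5), (157.0, -25.8), (166.0, 24.3), (172.5, -23.2), (176.5, 29.4), (193.5, -13.0), (220.0, 14.9), (235.5, -12.0)]
scene [(143.0, 13.1), (154.0, -29.2), (160.0, -10.3), (164.0, 26.2), (171.0, -39.9), (175.0, 55.6), (183.0, -10.7), (220.0, -17.1), (226.5, 24.9), (233.0, -27.4)]
```

The squeeze is about 3.5 mm, with the foot and block not moving. A further 5 mm of bar should bring it to about 5.3.

{"api": "drive_tool", "payload": {"moves": [{"x":0,"y":2,"z":0.2,"rx":0,"ry":0,"rz":0,"fingers":1},{"x":0,"y":4,"z":0.4,"rx":0,"ry":0,"rz":0,"fingers":1},{"x":0,"y":5.5,"z":0.6,"rx":0,"ry":0,"rz":0,"fingers":1},{"x":0,"y":5.5,"z":0.6,"rx":0,"ry":0,"rz":0,"fingers":1},{"x":0,"y":5.5,"z":0.6,"rx":0,"ry":0,"rz":0,"fingers":1},{"x":0,"y":5.5,"z":0.6,"rx":0,"ry":0,"rz":0,"fingers":1}], "force": 20}}

```text
time_s: 18.0
tool_pos: [0.5608, 0.1225, 0.0934]
tool_rot: [-179.4, -0.2, -13.8]
force: [3.2, 9.7, 4.7]
grip_width: 0.0132
grasp_force: 20.0
```

```bash
python3 m.py
python3 - <<'E'
from cell import vision
import cv2,numpy as np
a=cv2.resize(vision.read_camera("scene")["image"][180:300,240:400],(400,300),interpolation=cv2.INTER_CUBIC);b=cv2.resize(vision.read_camera("wrist")["image"][150:400,300:600],(360,300))
cv2.imwrite("pics/p9.png",np.hstack([a,b])[:,:,::-1])
E
```

```text
{'time_s': 18.0, 'tool_pos': [0.5608, 0.1225, 0.0934], 'force': [3.1593, 9.687, 4.7152], 'grip_width': 0.0132, 'grasp_force': 20.0103}
top [(147.0, 17.1), (159.0, -26.4), (166.0, 24.3), (172.5, -23.3), (176.5, 29.5), (193.5, -12.8), (220.0, 15.2), (235.5, -12.5)]
scene [(144.5, 13.7), (156.0, -27.5), (164.0, 26.3), (171.0, -40.1), (175.0, 56.1), (183.0, -11.1), (220.0, -17.4), (226.5, 24.7), (233.0, -27.7)]
```

View pics/p9.png

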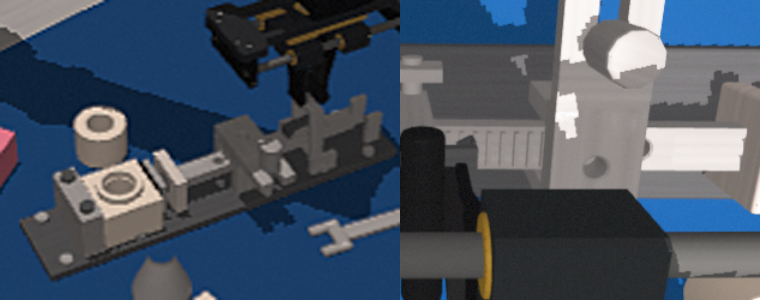

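The foot at (155,180) bears on the block, which sits against the stop. The pin is upright in the notch at (272,155). The jaw-to-foot gap has gone from 12.5 to 7 mm, a squeeze of about 5.3 mm. Handing in.

```bash
python3 -c "
from cell import workorder
print(workorder.sign_off())"
```

```text
the job is handed in; nothing more can be done
None
```

I handed the job in at about 18 s with the pin hanging free in the notch, the block against the stop, the foot squeezed in about 5.3 mm (measured in the camera images), and the fingers still holding the trigger's cross grip; the sign-off returned no verdict.

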